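Third hand: press a bracket plate against the sprung stop of a jig

ROBOT

A 6-joint arm with a two-finger parallel gripper is mounted at the origin on a cart in front of the work surface, level with it; the furniture and walls round the work are solid. World frame = base frame: x ahead of the robot, y to its left, z up, the work surface at z = 0. Lengths are in m, angles in rad, forces in N, time in s.
With the tool pointing down it reaches from about 0.25 to 0.775 m from the base axis. Payload 4 kg.
Tool frame: the origin (TCP) lies at the very end of the fingers, on their centre line; the grasp point (between the pads) lies 19 mm behind it; z points along the fingers, y is the direction in which the jaws open and shut (so a half turn about z gives the same grasp; the last joint's range is limited). The gripper opens to 85 mm and grips with 20 to 120 N. Pads are 22 mm wide; open, the fingers measure 114 mm over their backs; the gripper's body (76 mm by 85 mm) begins 54 mm behind the grasp point. The pads swing forward as they close: fully open they stand 13 mm farther back than shut.
Start: joints at [-1.223, 0.087, 1.371, -0, 1.684, -0.103], TCP at [0.24, -0.495, 0.231] pointing down, gripper open.
Joint ranges: [-3.1, 3.1], [-0.76, 2.03], [0.27, 2.55], [-1.08, 4.22], [0.17, 2.65], [-2.57, 2.57]. Speed limits (rad/s): [2.79, 2.79, 3.14, 3.14, 3.14, 3.14].

INTERFACE

Orientations are given as [roll, pitch, yaw] about the fixed x, y, z axes, in that order (R = Rz(yaw) Ry(pitch) Rx(roll)).
In Python, from workcell import ctrl gives the robot as it stands. Calls block until the motion is done:
- ctrl.movep(position, orientation): joint-space move of the TCP to a pose.
- ctrl.line_to(position, orientation=None, max_speed=0.15): straight line of the TCP; orientation=None keeps the orientation; max_speed is the mean speed in m/s.
- ctrl.move_j(angles): joint-space move.
- ctrl.gripper_to(opening): opening from 0.0 (shut) to 1.0 (fully open); the grip force is fixed at half the most; returns when the fingers have stopped.
- ctrl.hold(seconds).
- ctrl.inverse_kinematics(position, orientation): joint angles nearest the present ones, or None.
- ctrl.read_camera(name): name is "scene" or "top"; returns a dict with "image" (400x640x3 uint8, red, green, blue), "fx", "fy", "cx", "cy" (pixels), "k1" (the pictures are not rectified: a ray, as slopes to the right and down, at radius r is drawn at 1 + k1 r^2 times it, then the intrinsics apply), "world_from_camera" (4x4, takes a point from camera to world coordinates). Camera axes: x right, y up, looking along -z (the intrinsics and any distortion apply to the point x, -y, -z); pixel columns grow to the right and rows downward; lengths in m; the calibration is good to about 2 mm. A picture is of the moment at which its call begins. There is no depth.
A pose or a line that the arm cannot do raises ctrl.Unreachable and nothing moves.
- ctrl.hand_in(): hands the job in, once; it reports no verdict.
Trained networks look in a picture, given as the dict that the camera call returned (one of the last four; its "shot" number tells which), for a name from the list of things; names that differ only in an ending like _2 or _b are one class to them, and where a whole thing is asked for, a point or a joint stands for the part that bears it (a point fixed in the world has none). Each returns a list of dicts, best first, with "p" (0 to 1); they miss things now and then, are a little off and sometimes report something else, mostly with a low value. They report only what shows in the picture. A call takes as long as a camera call.
- ctrl.cut_out(picture, label): "pixels" (400x640 bool, what is visible of it) and "xy" ([column, row] in pixels, amid what is visible of it).
- ctrl.place_of(picture, label): "xy" ([column, row] in pixels: a listed point, or the origin of a listed thing).
Readings, each from a call of its own:
- ctrl.read_t(): time.
- ctrl.read_joint_pos(): joint angles.
- ctrl.read_joint_velocities(): joint speeds.
- ctrl.read_effort(): joint torques, N m.
- ctrl.read_tcp_pos(): TCP position.
- ctrl.read_tcp_rot(): TCP orientation.
- ctrl.read_contact_force(): force on the tool from outside, world axes, zero at the start.
- ctrl.read_wrist_torque(): the same for the moment, N m.
- ctrl.read_width(): opening from 0.0 (shut) to 1.0 (fully open).
Only numpy, scipy, OpenCV 4.12 (cv2) and the standard library are available. Lean on these libraries where they do the work, as an engineer would, in place of code of your own. Each camera call takes 0.05 s, during which the arm holds its last target.

TASK

Take the yellow plastic bracket plate by its top, lift it up and off the hook, stand its foot in the blue channel of the jig (upright, its lower edge on the channel floor or less than a centimetre above it) and push it along the channel against the orange sprung stop until the black pointer stands in the middle of the green band; never drive the pointer into the red. Keep pressing steadily at that mark for at least three seconds as a third hand for the colleague who will drive the screws, and finish while still gripping and pressing: do not let go. Leave the other things on the table where they are.

Things in the scene. Friction and masses are not known exactly. Their poses are not given: they have to be found in the camera images.
- plate_center (a point): centre of the loose yellow moulded-plastic bracket plate (0.08 to 0.17 kg): upright, 80 wide (y), 120 high (z), 12 thick (x); same either way round. A slot 30 wide goes through along x, from 14 below to 18 above this point; it hangs by the slot's upper edge on the hook. Grip the solid 42 mm above the slot, across the 12 mm thickness
- hook_seat (a point): point on top of the fixed hook's flat steel strip (18 wide, 5 thick, top 150 above the table), about where the plate hangs. The strip runs along this x axis: free end at -x, 31 away, with a lip 8 high above the strip; at +x it meets a post no higher than the strip. Raise the plate 10 to 26 to clear the lip, then draw it 45 or more along -x
- jig_channel (a point): point on the floor of the fixed jig's channel, 12 above the table, in the middle of its width. The channel runs along x, 28 wide between blue cheeks about 30 high (flared tops) from 85 behind to 65 ahead of this point; +x is the pushing direction. A plate lowered here, its 80 width along the channel, is 30 short of the stop
- stop_face (a point): middle of the orange stop's flat upright face, 67 above the channel floor; moves with the stop. The face is 46 wide, its top 98 above the floor; at rest it is 70 ahead of jig_channel. x is the pushing direction. The white scale with green and red bands, and the black pointer on it, lie on its -y side
- stop (a joint): sprung stop, m pushed in along the channel from rest (0) to its end (0.050); it needs 2.1 N to start and 350 N/m more: 7 N at 0.014, 10.5 N at 0.024, 14 N at 0.034. The pointer moves with it 1:1; green band 0.014 to 0.034, red from 0.042
- screwdriver: screwdriver lying at the near edge, 197 x 25 x 22; leave it alone
- dropper_bottle: standing amber bottle, 32 across, 102 high, between hook and jig; leave it alone

How it is judged:
By the outcome, as a careful person would: the job done as asked, in the order asked, and still so for the second after the job is handed in, while the arm keeps its last pose, push and grip.
It also fails if it takes over 53 s, if anything falls off the work surface, if the arm or the gripper's body presses on something with over 40 N, if the wrist force passes 120 N, or if a joint passes its speed limit or range.

## Working session

There is one attempt and no reset: what is moved stays moved. The work goes in short steps, each a Python script; the robot and the scene stay as the last script left them, time stands still between calls to the robot, and variables do not carry over. Pictures are saved under pics/ and viewed, and the job is handed in when it is done.

```bash
ls; mkdir -p pics; cat > h.py <<'E'
from workcell import ctrl
import numpy as np, cv2
def save(p,n): cv2.imwrite('pics/'+n,cv2.cvtColor(p['image'],cv2.COLOR_RGB2BGR))
def ray(p,xy):
    K=np.array([[p['fx'],0,p['cx']],[0,p['fy'],p['cy']],[0,0,1.]])
    u=cv2.undistortPoints(np.array([[xy]],float),K,np.array([p['k1'],0,0,0.]))[0,0]
    T=np.array(p['world_from_camera']); d=T[:3,:3]@np.array([u[0],-u[1],-1.]); return T[:3,3],d/np.linalg.norm(d)
def tri(rs):
    A=np.zeros((3,3));b=np.zeros(3)
    for o,d in rs:
        M=np.eye(3)-np.outer(d,d);A+=M;b+=M@o
    x=np.linalg.solve(A,b); return x,[np.linalg.norm((np.eye(3)-np.outer(d,d))@(x-o)) for o,d in rs]
def proj(p,X):
    T=np.array(p['world_from_camera']);c=T[:3,:3].T@(np.array(X)-T[:3,3]);a,b=c[0]/-c[2],-c[1]/-c[2];s=1+p['k1']*(a*a+b*b)
    return np.array([p['fx']*a*s+p['cx'],p['fy']*b*s+p['cy']])
E
python3 - <<'E'
from h import *
P={n:ctrl.read_camera(n) for n in('scene','top')}
for n in P: save(P[n],n+'0.png');print(n,np.round(P[n]['world_from_camera'],3).tolist(),P[n]['fx'],P[n]['k1'])
for l in('plate_center','hook_seat','jig_channel','stop_face','dropper_bottle','screwdriver'):
    r={}
    for n in P:
        q=ctrl.place_of(P[n],l);print(l,n,[(np.round(a['xy'],1).tolist(),round(a['p'],2)) for a in q[:3]])
        if q:r[n]=ray(P[n],q[0]['xy'])
    if len(r)==2:print('   ',tri(list(r.values())))
print(ctrl.read_t())
E
```

```text
pics
scene [[-0.894, 0.224, -0.387, -0.025], [-0.447, -0.409, 0.796, 0.947], [0.02, 0.885, 0.466, 0.737], [0.0, 0.0, 0.0, 1.0]] 453.70064057555425 -0.06207958302782223
top [[-0.016, 0.99, -0.14, 0.329], [-0.999, -0.02, -0.029, -0.084], [-0.031, 0.139, 0.99, 1.163], [0.0, 0.0, 0.0, 1.0]] 441.281558580025 -0.02738820665534783
plate_center scene [([271.3, 238.5], 0.77)]
plate_center top [([250.7, 189.4], 0.63)]
    (array([0.50533029, 0.1228014 , 0.12354749]), [np.float64(0.004392320954776685), np.float64(0.004392320954776723)])
hook_seat scene [([277.3, 229.3], 0.94)]
hook_seat top [([247.4, 189.3], 0.63)]
    (array([0.49469021, 0.12154551, 0.15474926]), [np.float64(0.0019404783989003067), np.float64(0.0019404783989002276)])
jig_channel scene [([319.8, 208.9], 0.92), ([271.8, 236.7], 0.27)]
jig_channel top [([402.1, 174.4], 0.91)]
    (array([ 0.55504284, -0.25691012,  0.01641097]), [np.float64(0.004606676294474128), np.float64(0.004606676294474175)])
stop_face scene [([327.5, 178.4], 0.56)]
stop_face top [([429.6, 158.6], 0.7)]
    (array([ 0.56717063, -0.31524592,  0.10421279]), [np.float64(0.00452480054631917), np.float64(0.00452480054631899)])
dropper_bottle scene [([249.2, 246.7], 0.7)]
dropper_bottle top [([294.8, 143.2], 0.56)]
    (array([ 6.48752150e-01,  2.66352197e-02, -3.17250587e-04]), [np.float64(0.0023062527429934775), np.float64(0.002306252742993687)])
screwdriver scene [([384.3, 240.4], 0.53)]
screwdriver top [([383.8, 260.7], 0.74), ([246.1, 190.0], 0.73)]
    (array([ 0.31982989, -0.20743359, -0.00856886]), [np.float64(0.006983292565024775), np.float64(0.006983292565024576)])
0.7
```

View pics/scene0.png

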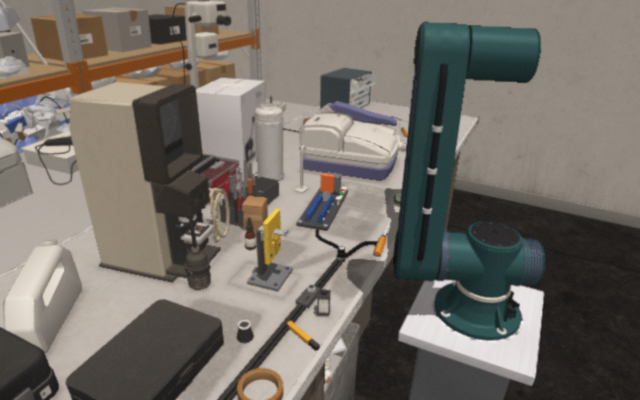

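View pics/top0.png

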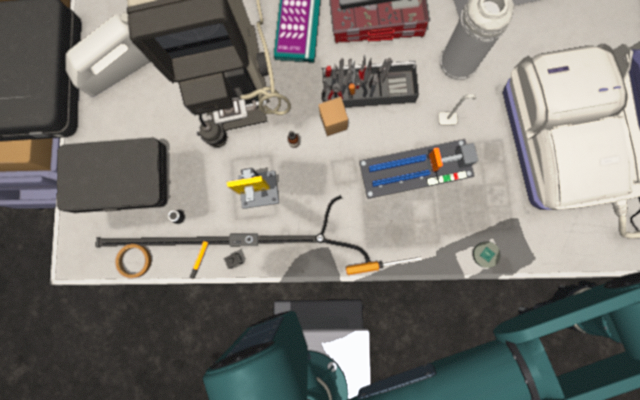

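```bash
python3 - <<'E'
import cv2
a=cv2.imread('pics/scene0.png');b=cv2.imread('pics/top0.png')
cv2.imwrite('pics/s0c.png',cv2.resize(a[140:290,220:400],None,fx=4,fy=4,interpolation=cv2.INTER_CUBIC)[:600,:800])
cv2.imwrite('pics/t0c.png',cv2.resize(b[120:240,220:480],None,fx=3,fy=3,interpolation=cv2.INTER_CUBIC))
E
```

```text
(no output)
```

View pics/s0c.png

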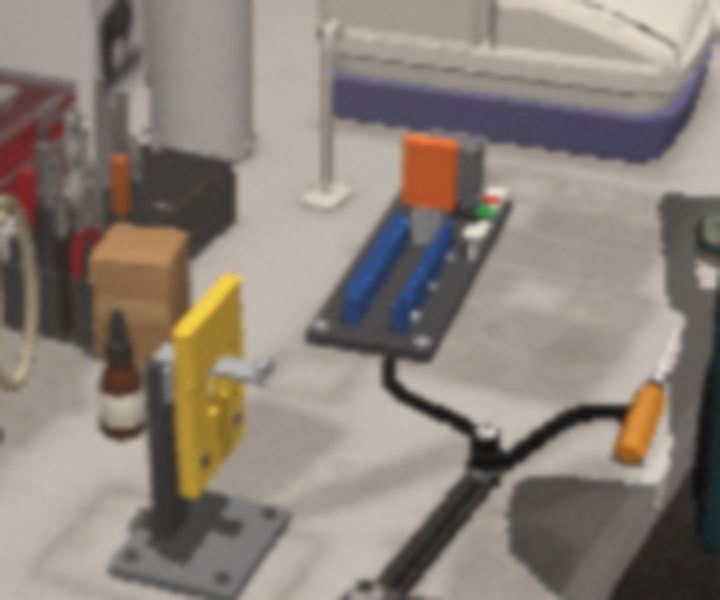

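View pics/t0c.png

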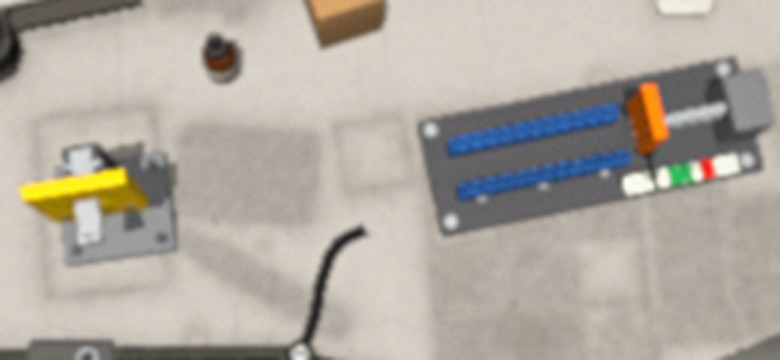

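The scene view shows the yellow plate at about (271,238) hanging on the hook, and the jig at about (322,205). In the top view the plate is at (250,185), with the hook's free end pointing down the image (toward the robot). The jig is at (400,170), pushing to the right (−y, slightly +x). Next I'll zoom in to get the yaws.

```bash
python3 - <<'E'
import cv2
a=cv2.imread('pics/scene0.png');b=cv2.imread('pics/top0.png')
cv2.imwrite('pics/t0p.png',cv2.resize(b[160:215,220:290],None,fx=10,fy=10,interpolation=cv2.INTER_CUBIC))
cv2.imwrite('pics/t0j.png',cv2.resize(b[130:205,355:485],None,fx=6,fy=6,interpolation=cv2.INTER_CUBIC))
cv2.imwrite('pics/s0p.png',cv2.resize(a[200:290,240:310],None,fx=6.5,fy=6.5,interpolation=cv2.INTER_CUBIC))
E
```

```text
(no output)
```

View pics/t0p.png

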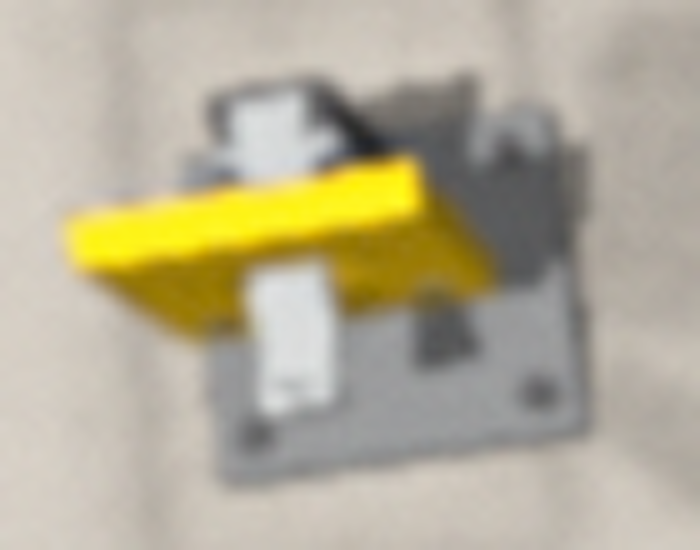

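View pics/t0j.png

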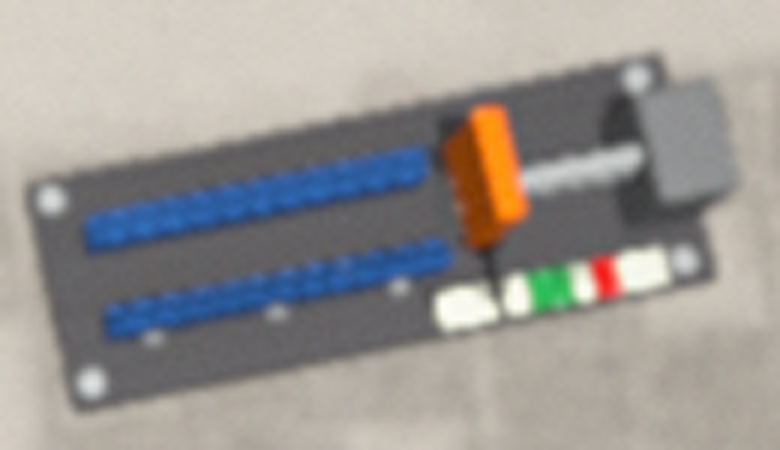

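View pics/s0p.png

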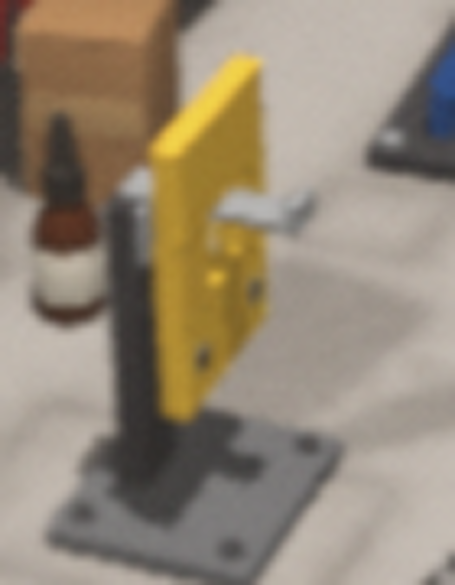

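```bash
cat > g.py <<'E'
from h import *
t=ctrl.read_camera('top')
def P(xy,z):
    o,d=ray(t,xy);return o+d*(z-o[2])/d[2]
def p(x,y): return ((x+.5)/10-.5+220,(y+.5)/10-.5+160)
def j(x,y): return ((x+.5)/6-.5+355,(y+.5)/6-.5+130)
def ang(a,b): d=b-a;return np.degrees(np.arctan2(d[1],d[0])),np.linalg.norm(d)
c=[P(p(*q),.192) for q in((65,222),(418,158),(425,212),(85,272))]
print('plate top',np.round(c,4).tolist(),'ctr',np.mean(c,0),ang(c[1],c[0]),ang(c[2],c[3]),ang(c[3],c[0]),ang(c[2],c[1]))
l=[P(p(*q),.150) for q in((245,275),(262,405),(325,262),(338,395))]
print('strip',ang(l[1],l[0]),ang(l[3],l[2]),'ends',(l[1]+l[3])/2,(l[0]+l[2])/2,ang(l[3],l[1]))
b=[P(j(*q),.012) for q in((28,185),(660,55),(715,275),(72,408))]
print('base',ang(b[0],b[1]),ang(b[3],b[2]),ang(b[3],b[0]),ang(b[2],b[1]),'ctr',np.mean(b,0))
s=[P(j(*q),.012) for q in((50,200),(636,77),(686,262),(91,383))]
print('screws',ang(s[0],s[1]),ang(s[3],s[2]),'ctr',np.mean(s,0),ang(s[3],s[0]))
k=[P(j(*q),.040) for q in((85,217),(425,150),(430,180),(92,250),(105,308),(445,237),(452,265),(110,338))]
print('cheeks',[ang(k[i],k[m]) for i,m in((0,1),(3,2),(4,5),(7,6))],'mid starts/ends',(k[3]+k[4])/2,(k[2]+k[5])/2,(k[0]+k[7])/2,(k[1]+k[6])/2)
print('gap',np.linalg.norm(k[3]-k[4]),np.linalg.norm(k[2]-k[5]))
f=[P(j(*q),.110) for q in((472,108),(498,225),(500,105),(525,212))]
print('stop top',ang(f[1],f[0]),ang(f[3],f[2]),(f[0]+f[1])/2)
E
python3 g.py
```

```text
plate top [[0.5086, 0.1634, 0.192], [0.5214, 0.0834, 0.192], [0.509, 0.0818, 0.192], [0.497, 0.1587, 0.192]] ctr [0.50901641 0.12181639 0.192     ] (np.float64(99.1457284281931), np.float64(0.0810278610468555)) (np.float64(98.88405310498501), np.float64(0.07784317971545447)) (np.float64(22.27841405099158), np.float64(0.012458655064160282)) (np.float64(7.518359785905343), np.float64(0.012493372829388555))
strip (np.float64(7.920045266512824), np.float64(0.03113831708258803)) (np.float64(5.925731242542142), np.float64(0.031699941569220375)) ends [0.47294724 0.11812448 0.15      ] [0.50413317 0.12190611 0.15      ] (np.float64(96.38080535561264), np.float64(0.017949054918483653))
base (np.float64(-79.38599918679647), np.float64(0.2871618895491419)) (np.float64(-79.36950190968109), np.float64(0.2886049974681807)) (np.float64(9.350470780393957), np.float64(0.10164221248204888)) (np.float64(10.163578797044888), np.float64(0.10153753692739745)) ctr [ 0.56826472 -0.29692625  0.012     ]
screws (np.float64(-79.15533010617904), np.float64(0.2662184466228403)) (np.float64(-79.55813281131249), np.float64(0.26711389954768144)) ctr [ 0.56829948 -0.29558186  0.012     ] (np.float64(10.731109164527343), np.float64(0.08383878110103318))
cheeks [(np.float64(-79.88529339002848), np.float64(0.1498641863962563)), (np.float64(-79.32847453757061), np.float64(0.14904360632569275)), (np.float64(-79.24242355324016), np.float64(0.14949631223567775)), (np.float64(-78.99121040633618), np.float64(0.15028943705881373))] mid starts/ends [ 0.54345842 -0.17480862  0.04      ] [ 0.57121027 -0.32147608  0.04      ] [ 0.54419461 -0.1743896   0.04      ] [ 0.57170375 -0.321919    0.04      ]
gap 0.025944345614000854 0.025723564264923122
stop top (np.float64(9.274592606058356), np.float64(0.049304894583956045)) (np.float64(9.798358157929318), np.float64(0.04520190293530716)) [ 0.57307236 -0.32669664  0.11      ]
```

```bash
python3 - <<'E'
from h import *
s=ctrl.read_camera('scene');im=cv2.cvtColor(s['image'],cv2.COLOR_RGB2BGR)
def box(c,yaw,L,W,z0,z1):
    R=np.array([[np.cos(yaw),-np.sin(yaw)],[np.sin(yaw),np.cos(yaw)]])
    return [list(R@[a*L/2,b*W/2]+np.array(c[:2]))+[z] for z in(z0,z1) for a,b in((-1,-1),(-1,1),(1,1),(1,-1))]
big=cv2.resize(im[140:290,220:400],None,fx=4,fy=4,interpolation=cv2.INTER_CUBIC)
def dr(B,col):
    q=[((proj(s,X)-[220,140]+.5)*4).astype(int).tolist() for X in B]
    for i in range(4):
        for a,b in((i,(i+1)%4),(4+i,4+(i+1)%4),(i,i+4)): cv2.line(big,q[a],q[b],col,1,cv2.LINE_AA)
dr(box((.509,.1218),np.radians(8.5),.012,.08,.072,.192),(255,0,255))
y=np.radians(-79.4);d=np.array([np.cos(y),np.sin(y)]);c=np.array([.5595,-.2580])
dr(box(c-.01*d,y,.15,.028,.012,.042),(0,255,0))
dr(box(c+.072*d,y,.004,.046,.05,.110),(255,255,0))
cv2.imwrite('pics/ov.png',big)
E
```

```text
(no output)
```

View pics/ov.png

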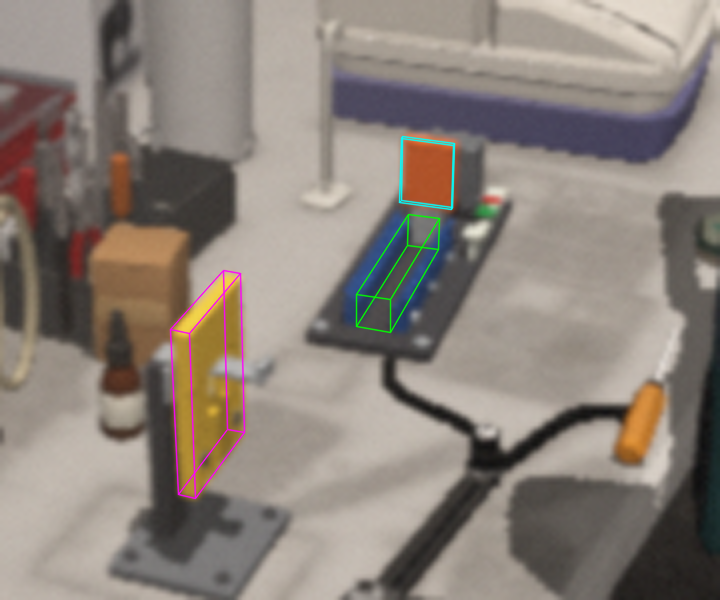

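The model overlays match the scene view to about 1 px, which confirms the heights: plate top about 0.192, stop top about 0.110. Next I'll check IK, then move to the grasp.

```bash
cat >> h.py <<'E'
HY=np.radians(8.5); JY=np.radians(-79.4)
PL=np.array([.509,.1218]); JC=np.array([.5595,-.258]); JD=np.array([np.cos(JY),np.sin(JY)])
HD=np.array([np.cos(np.radians(7)),np.sin(np.radians(7))])
OH=[np.pi,0,HY-np.pi/2]; OJ=[np.pi,0,JY]
E
python3 - <<'E'
from h import *
print(ctrl.read_tcp_rot())
for off in(0,np.pi):
  for xy,z,o in((PL,.26,OH),(PL,.159,OH),(PL-.07*HD,.26,OH),(JC,.2,OJ),(JC+.06*JD,.1,OJ)):
    q=ctrl.inverse_kinematics([*xy,z],[o[0],0,o[2]+off]);print(None if q is None else np.round(q,2))
E
```

```text
[3.14151846e+00 2.66721958e-05 4.50819156e-01]
None
None
None
[-0.52  0.24  1.26 -0.    1.64  2.43]
[-0.59  0.37  1.29 -0.    1.48  2.36]
[ 0.13  0.02  1.38 -0.    1.74 -0.02]
[ 0.13  0.05  1.55  0.    1.54 -0.02]
[ 0.13 -0.13  1.53 -0.    1.74 -0.02]
[-0.52  0.24  1.26  0.    1.64 -0.71]
[-0.59  0.37  1.29  0.    1.48 -0.78]
```

```bash
sed -i 's/HY-np.pi\/2\]/HY+np.pi\/2]/; s/OJ=\[np.pi,0,JY\]/OJ=[np.pi,0,JY+np.pi]/' h.py
python3 - <<'E'
from h import *
ctrl.movep([*PL,.27],OH)
print(ctrl.read_t(),ctrl.read_contact_force())
ctrl.line_to([*PL,.159],max_speed=.1)
print(ctrl.read_t(),ctrl.read_contact_force(),ctrl.read_tcp_pos())
for n in('scene','top'):
    p=ctrl.read_camera(n);save(p,n+'1.png')
a=cv2.imread('pics/scene1.png');b=cv2.imread('pics/top1.png')
cv2.imwrite('pics/c1.png',np.hstack([cv2.resize(a[170:290,220:320],None,fx=4,fy=4),cv2.resize(b[120:240,200:300],None,fx=4,fy=4)]))
E
```

```text
3.2 [0.94540186 0.54527957 0.22856416]
4.4583 [-0.20090093  0.53452196  0.23529318] [0.50959775 0.12186615 0.15998946]
```

View pics/c1.png

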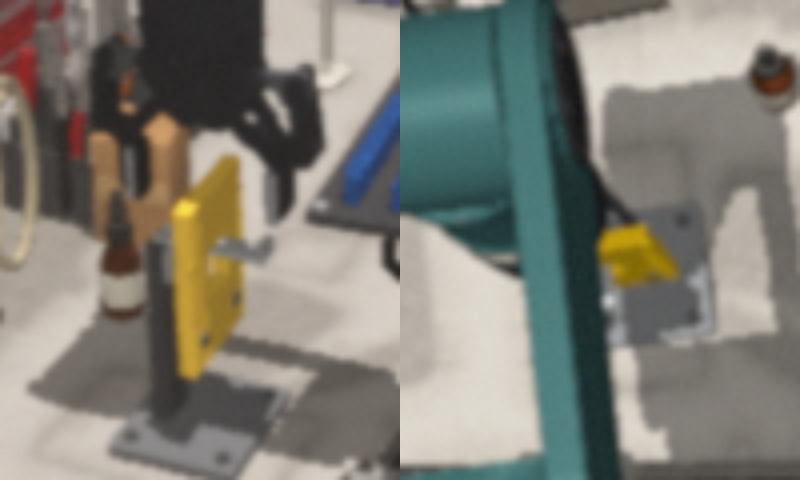

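The fingers straddle the plate and the near fingertip at (275,215) is just clear above the lip. I'll close, check the grip, then lift.

```bash
python3 - <<'E'
from h import *
ctrl.gripper_to(0.0)
print(ctrl.read_t(),'w',ctrl.read_width()*85,ctrl.read_contact_force(),ctrl.read_wrist_torque())
z=ctrl.read_tcp_pos()[2]
ctrl.line_to([*PL,.159+.018],max_speed=.06)
print(ctrl.read_t(),ctrl.read_contact_force(),ctrl.read_wrist_torque(),ctrl.read_width()*85)
p=ctrl.read_camera('scene');save(p,'scene2.png')
a=cv2.imread('pics/scene2.png')
cv2.imwrite('pics/c2.png',cv2.resize(a[170:290,220:320],None,fx=5,fy=5,interpolation=cv2.INTER_CUBIC))
E
```

```text
5.225 w 11.330768599418091 [ 0.1224158  -0.0761213   1.09416486] [-0.05284017  0.00808149 -0.04343048]
5.675 [ 0.63634394 -0.33622681 -1.54687417] [0.02090808 0.02624564 0.06397369] 10.847702078395598
```

View pics/c2.png

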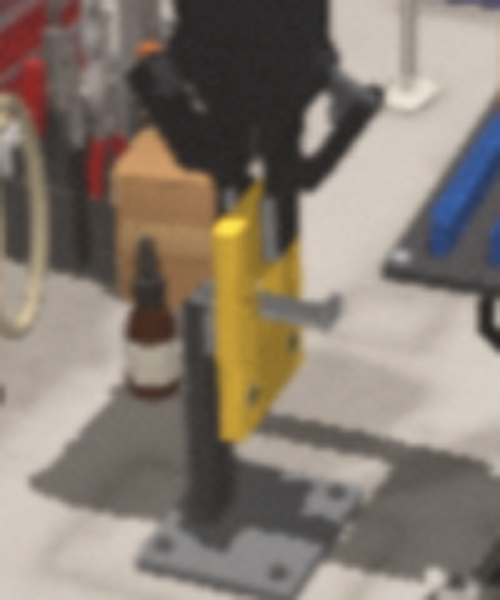

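The plate is gripped (about 11 mm between the pads) and raised 18 mm. The measured force of 1.5 N down is just its own weight. Next I'll draw it off the hook, lift it and carry it.

```bash
python3 - <<'E'
from h import *
t=np.array(ctrl.read_tcp_pos())
A=PL-.065*HD
ctrl.line_to([*A,.177],max_speed=.08)
print(ctrl.read_t(),ctrl.read_contact_force(),ctrl.read_width()*85)
ctrl.line_to([*A,.25],max_speed=.15)
S=JC-.008*JD
ctrl.line_to([*S,.25],OJ,max_speed=.2)
ctrl.hold(.3)
print(ctrl.read_t(),ctrl.read_contact_force(),ctrl.read_wrist_torque(),ctrl.read_tcp_pos(),S)
for n in('scene','top'):
    p=ctrl.read_camera(n);save(p,n+'3.png')
a=cv2.imread('pics/scene3.png');b=cv2.imread('pics/top3.png')
cv2.imwrite('pics/c3.png',np.hstack([cv2.resize(a[100:250,260:360],None,fx=4,fy=4,interpolation=cv2.INTER_CUBIC),cv2.resize(b[120:270,360:460],None,fx=4,fy=4,interpolation=cv2.INTER_CUBIC)]))
E
```

```text
6.6833 [-0.79276198  0.25760806 -1.49537692] 11.28434390478113
9.675 [ 0.58858905  0.52551108 -1.33252973] [ 0.02858644 -0.00647019  0.04826966] [ 0.55803474 -0.2498121   0.25013907] [ 0.55802839 -0.25013652]
```

View pics/c3.png

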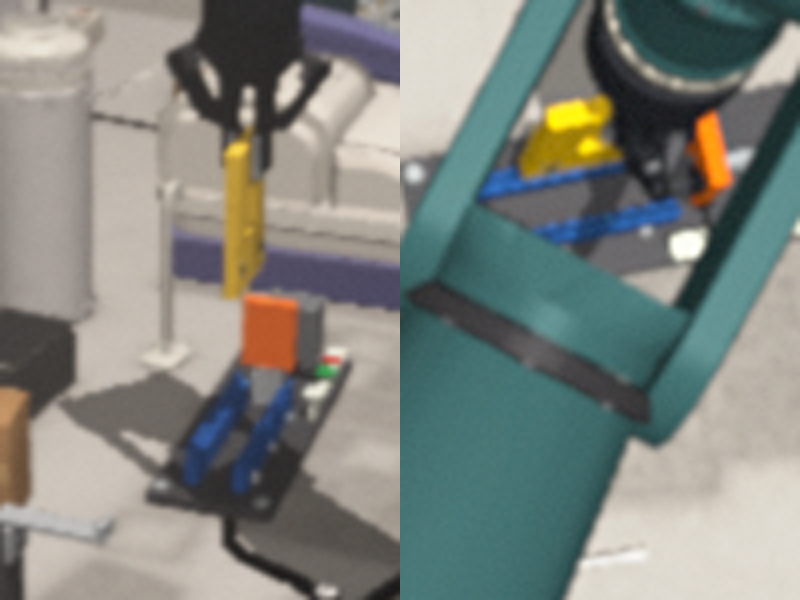

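The plate hangs upright over the channel. I'll overlay the expected box to check how it sits in the grip.

```bash
cat >> h.py <<'E'
def overlay(p,boxes,crop,fx,name):
    im=cv2.cvtColor(p['image'],cv2.COLOR_RGB2BGR);y0,y1,x0,x1=crop
    big=cv2.resize(im[y0:y1,x0:x1],None,fx=fx,fy=fx,interpolation=cv2.INTER_CUBIC)
    raw=big.copy()
    for c,yaw,L,W,z0,z1,col in boxes:
        R=np.array([[np.cos(yaw),-np.sin(yaw)],[np.sin(yaw),np.cos(yaw)]])
        B=[list(R@[a*L/2,b*W/2]+np.array(c[:2]))+[z] for z in(z0,z1) for a,b in((-1,-1),(-1,1),(1,1),(1,-1))]
        q=[((proj(p,X)-[x0,y0]+.5)*fx).astype(int).tolist() for X in B]
        for i in range(4):
            for a,b in((i,(i+1)%4),(4+i,4+(i+1)%4),(i,i+4)): cv2.line(big,q[a],q[b],col,1,cv2.LINE_AA)
    cv2.imwrite('pics/'+name,np.hstack([raw,big]))
E
python3 - <<'E'
from h import *
p=ctrl.read_camera('scene');t=ctrl.read_tcp_pos()
overlay(p,[(t[:2],JY,.08,.012,t[2]+.033-.12,t[2]+.033,(255,0,255))],(120,190,300,340),8,'c3o.png')
E
```

```text
(no output)
```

View pics/c3o.png

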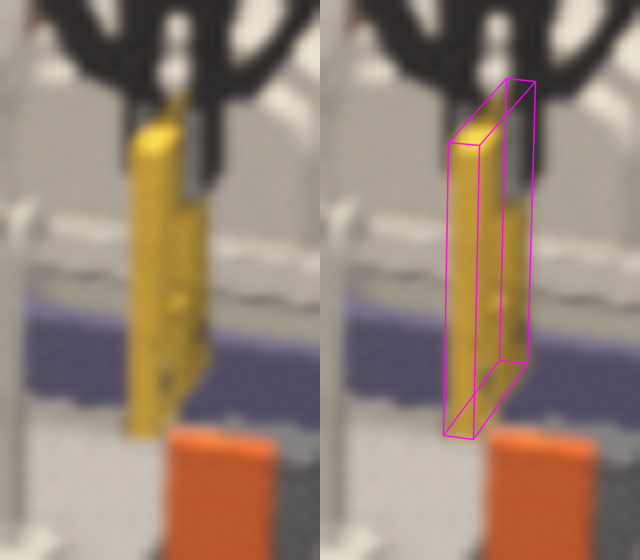

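The box matches within about 1 px. I'll lower it, watching the force.

```bash
python3 - <<'E'
from h import *
S=JC-.008*JD
ctrl.line_to([*S,.14],max_speed=.15)
print(ctrl.read_t(),ctrl.read_contact_force())
for z in(.12,.11,.105,.103,.101):
    ctrl.line_to([*S,z],max_speed=.05)
    f=np.array(ctrl.read_contact_force());print(z,ctrl.read_t(),np.round(f,2))
    if f[2]>3 or np.linalg.norm(f[:2])>4:break
for n in('scene','top'):
    p=ctrl.read_camera(n);save(p,n+'4.png');t=ctrl.read_tcp_pos()
    overlay(p,[(t[:2],JY,.08,.012,t[2]+.033-.12,t[2]+.033,(255,0,255))],(150,230,290,350) if n=='scene' else (130,200,370,480),6 if n=='scene' else 3.5,n+'4o.png')
E
```

```text
10.7083 [ 0.15438818 -0.82560908 -0.64681092]
0.12 11.2583 [ 0.21 -0.92 -2.5 ]
0.11 11.6083 [ 0.46 -0.05 -0.74]
0.105 11.8583 [ 0.1  -0.21 -1.56]
0.103 12.1083 [ 0.14 -0.73 -0.45]
0.101 12.3583 [ 0.25 -0.2  -1.98]
```

View pics/scene4o.png

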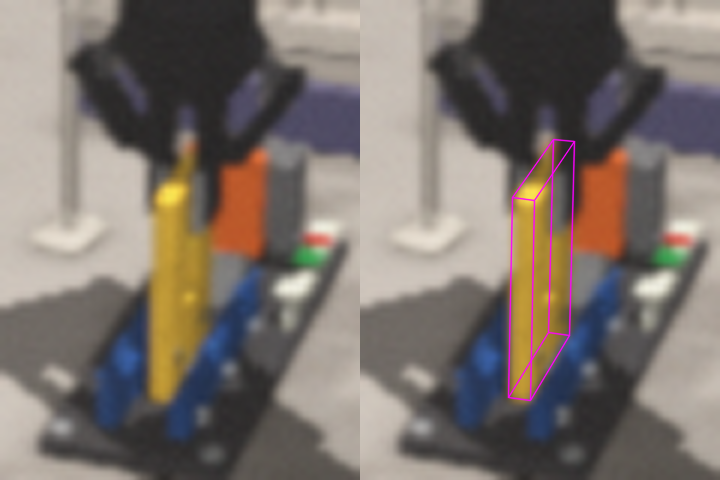

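View pics/top4o.png

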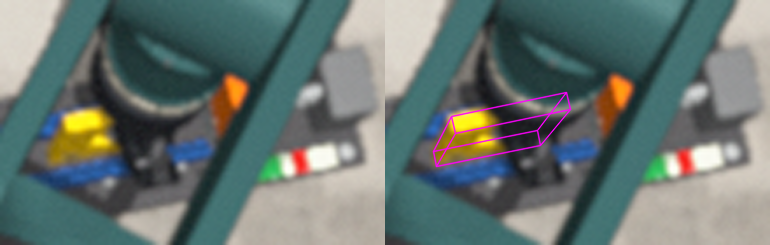

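The foot is in the channel between the cheeks, with no contact force. Now I'll push in steps, averaging the force along the channel.

```bash
cat >> h.py <<'E'
def F(n=12):
    a=[]
    for _ in range(n): a.append(ctrl.read_contact_force()); ctrl.hold(.02)
    f=np.mean(a,0); return np.array([f[:2]@JD, f[:2]@[-JD[1],JD[0]], f[2]])
S0=JC-.008*JD
def along(): return (np.array(ctrl.read_tcp_pos())[:2]-JC)@JD
E
python3 - <<'E'
from h import *
print('base',F(),ctrl.read_t())
for s in(.022,.034,.042,.048):
    ctrl.line_to([*(JC+s*JD),.101],max_speed=.05)
    f=F(6);print(s,round(ctrl.read_t(),2),round(along(),4),np.round(f,2))
    if f[0]<-10.5:break
for n in('scene','top'):
    p=ctrl.read_camera(n);save(p,n+'5.png');t=ctrl.read_tcp_pos()
    overlay(p,[(t[:2],JY,.08,.012,t[2]+.033-.12,t[2]+.033,(255,0,255))],(150,230,290,350) if n=='scene' else (130,200,370,480),6 if n=='scene' else 3.5,n+'5o.png')
E
```

```text
base [ 0.04093867  0.16259416 -1.37031388] 12.6583
0.022 13.51 0.0217 [-0.46 -0.13 -1.49]
0.034 14.0 0.0336 [-2.54  0.27 -0.15]
0.042 14.41 0.0411 [-5.27  0.56  0.67]
0.048 14.78 0.0463 [-7.38  0.09  1.64]
```

View pics/scene5o.png

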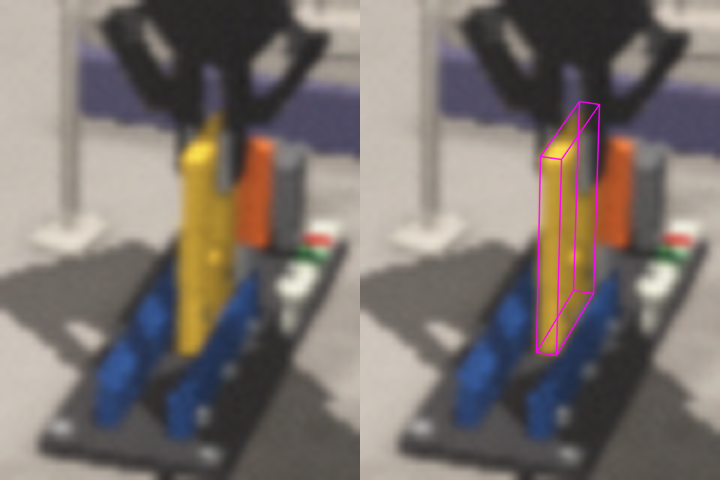

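View pics/top5o.png

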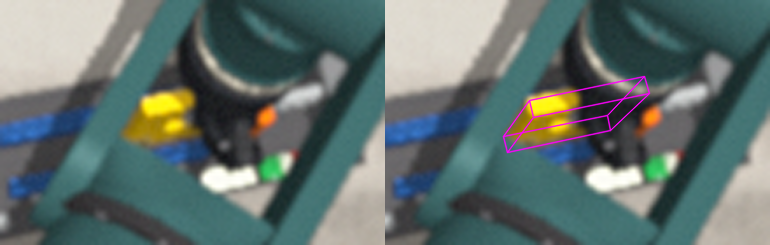

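Force and geometry agree (7.4 N ↔ 15–16 mm), so I'll continue to about 24 mm / 10.5 N.

```bash
python3 - <<'E'
from h import *
for s in(.053,.0565):
    ctrl.line_to([*(JC+s*JD),.101],max_speed=.03)
    ctrl.hold(.2);f=F(8);print(s,round(ctrl.read_t(),2),round(along(),4),np.round(f,2),'d_force',round((-f[0]-2.1)/350,4))
    if f[0]<-10.8:break
print(ctrl.read_tcp_pos(),ctrl.read_width()*85)
for n in('scene','top'):
    p=ctrl.read_camera(n);save(p,n+'6.png');t=ctrl.read_tcp_pos()
    overlay(p,[(t[:2],JY,.08,.012,t[2]+.033-.12,t[2]+.033,(255,0,255))],(150,230,290,350) if n=='scene' else (145,185,420,480),6 if n=='scene' else 6.5,n+'6o.png')
E
```

```text
0.053 15.53 0.0506 [-8.57  0.42  2.35] d_force 0.0185
0.0565 16.12 0.0536 [-9.34 -0.16  2.72] d_force 0.0207
[ 0.56956093 -0.31067426  0.10116566] 11.275389920552643
```

View pics/scene6o.png

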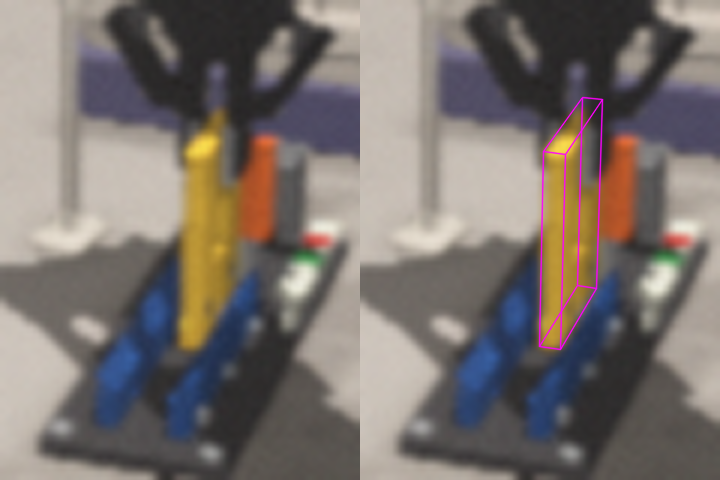

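View pics/top6o.png

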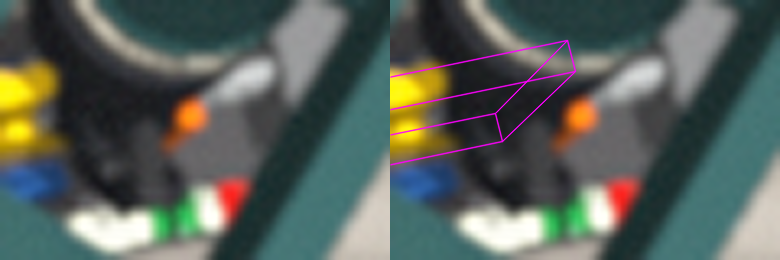

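```bash
python3 - <<'E'
from h import *
ims=[ctrl.read_camera('top')['image'].astype(float) for _ in range(3)]
m=np.mean(ims,0).astype(np.uint8)[...,::-1]
cv2.imwrite('pics/t7.png',cv2.resize(m[165:187,428:462],None,fx=20,fy=20,interpolation=cv2.INTER_CUBIC))
for r in range(174,184): print(r,[tuple(v[::-1]) if 0 else f"{v[2]:3d},{v[1]:3d},{v[0]:3d}" for v in m[r,438:456]])
print(ctrl.read_t())
a=[ctrl.read_camera('scene')['image'].astype(float) for _ in range(3)]
n=np.mean(a,0).astype(np.uint8)[...,::-1]
cv2.imwrite('pics/s7.png',cv2.resize(n[165:215,305:355],None,fx=12,fy=12,interpolation=cv2.INTER_CUBIC))
from h import F
f=F(20);print(f,ctrl.read_t())
E
```

```text
174 [' 26, 28, 31', ' 29, 30, 33', ' 40, 41, 44', ' 58, 58, 61', ' 69, 69, 72', ' 73, 72, 76', ' 73, 72, 76', ' 63, 63, 68', ' 54, 54, 60', ' 55, 60, 62', ' 70, 91, 78', '121,148,121', '171,186,164', '199,203,184', '210,195,178', '217,132,119', '239, 60, 54', '249, 42, 36']
175 [' 29, 29, 31', ' 29, 29, 33', ' 35, 35, 39', ' 49, 49, 54', ' 65, 65, 68', ' 69, 70, 73', ' 68, 68, 72', ' 66, 63, 68', ' 55, 58, 60', ' 47, 69, 57', ' 62,109, 74', '113,168,119', '179,211,174', '227,232,210', '237,233,212', '234,162,146', '244, 73, 64', '248, 38, 32']
176 [' 39, 40, 41', ' 35, 36, 37', ' 53, 53, 52', ' 63, 67, 63', ' 70, 81, 72', ' 65, 89, 72', ' 61, 88, 69', ' 61, 76, 65', ' 51, 75, 58', ' 44,105, 62', ' 52,140, 76', ' 98,181,112', '179,220,174', '239,241,228', '247,245,234', '243,197,179', '246,104, 93', '240, 45, 38']
177 ['100,100, 92', ' 97, 99, 91', '136,136,125', '153,156,141', '141,159,134', ' 95,147,101', ' 55,137, 76', ' 48,113, 65', ' 48,106, 62', ' 45,143, 72', ' 48,175, 84', ' 88,194,108', '181,225,175', '247,247,237', '253,253,245', '250,235,214', '246,142,129', '217, 59, 54']

[... 1002 characters left out ...]
3,118', '116,131,112', '126,131,119', '125,126,118', '100,102, 97', ' 62, 66, 64', ' 33, 46, 48']
182 ['249,249,240', '236,236,226', '217,219,200', '201,202,185', '186,189,172', '144,157,138', '116,140,115', '116,132,112', '122,122,114', '131,126,122', '143,141,132', '153,148,139', '155,148,141', '147,141,134', '117,114,110', ' 71, 78, 74', ' 38, 50, 50', ' 24, 45, 44']
183 ['198,199,186', '180,180,167', '157,154,144', '145,142,134', '144,141,133', '147,144,135', '153,150,141', '160,153,146', '164,155,149', '167,159,151', '171,162,155', '176,168,159', '174,168,157', '155,150,142', '106,106,101', ' 55, 64, 62', ' 28, 46, 45', ' 25, 45, 45']
16.375
[-9.36398742 -0.10516793  3.00543393] 16.8583
```

View pics/t7.png

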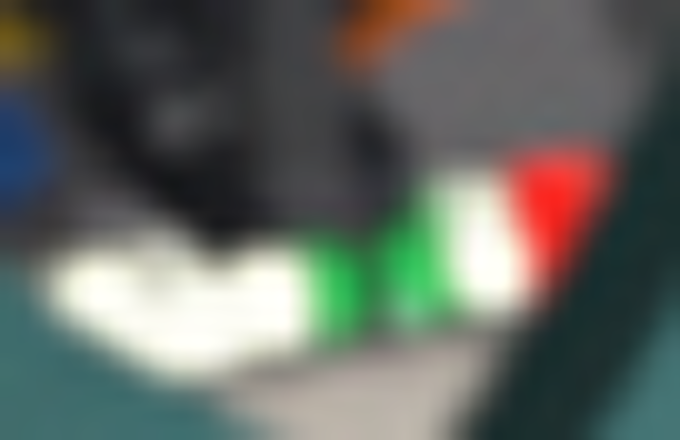

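View pics/s7.png

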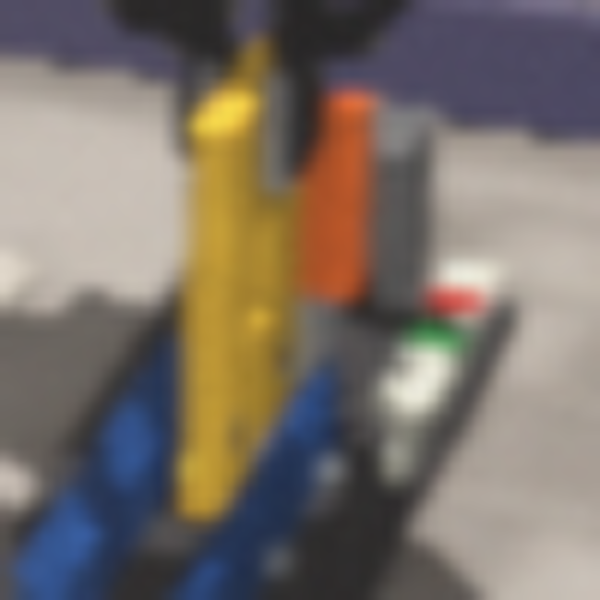

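The top view shows the pointer at about column 446.2 and the green band from 443.2 to 450.1 (middle 446.7), so it is about 1–1.5 mm short. I'll nudge forward 1.6 mm and hold.

```bash
python3 - <<'E'
from h import *
ctrl.line_to([*(JC+.0581*JD),.101],max_speed=.02)
def look(k):
    m=np.mean([ctrl.read_camera('top')['image'].astype(float) for _ in range(4)],0)
    for r in(178,179,180): print(r,np.round(m[r,440:454,0]).astype(int).tolist(),np.round(m[r,440:454,1]).astype(int).tolist())
    cv2.imwrite('pics/t8%d.png'%k,cv2.resize(m.astype(np.uint8)[165:187,428:462,::-1],None,fx=16,fy=16,interpolation=cv2.INTER_CUBIC))
    f=F(15);print(round(ctrl.read_t(),2),round(along(),4),np.round(f,2),ctrl.read_width()*85)
look(0);ctrl.hold(1);look(1)
p=ctrl.read_camera('scene');save(p,'scene8.png');t=ctrl.read_tcp_pos();print(t,ctrl.read_tcp_rot())
overlay(p,[(t[:2],JY,.08,.012,t[2]+.033-.12,t[2]+.033,(255,0,255))],(150,230,290,350),6,'scene8o.png')
E
```

```text
178 [231, 243, 222, 144, 67, 46, 40, 44, 50, 81, 171, 247, 255, 252] [232, 242, 234, 204, 189, 172, 122, 129, 181, 202, 228, 250, 255, 244]
179 [252, 255, 248, 172, 78, 44, 40, 60, 75, 81, 140, 218, 245, 240] [252, 254, 248, 226, 201, 179, 126, 128, 182, 198, 213, 238, 248, 231]
180 [253, 255, 251, 181, 90, 56, 57, 84, 104, 94, 106, 156, 186, 174] [253, 254, 250, 226, 196, 174, 125, 122, 166, 170, 165, 181, 191, 169]
17.56 0.055 [-9.78 -0.11  3.  ] 11.193951410276766
178 [231, 242, 223, 144, 67, 46, 41, 44, 52, 81, 170, 246, 255, 252] [231, 242, 234, 203, 189, 173, 122, 129, 182, 202, 228, 250, 255, 244]
179 [252, 255, 248, 172, 78, 43, 40, 60, 76, 81, 141, 218, 245, 239] [252, 254, 248, 226, 200, 179, 125, 128, 183, 198, 213, 238, 248, 231]
180 [252, 255, 251, 181, 90, 55, 54, 84, 104, 94, 107, 155, 186, 173] [252, 254, 250, 224, 196, 173, 124, 122, 165, 170, 164, 180, 192, 168]
19.01 0.055 [-10.04  -0.44   3.09] 10.924081049787498
[ 0.56982064 -0.31204795  0.1011776 ] [-3.14089829 -0.00554427  1.75715546]
```

View pics/t81.png

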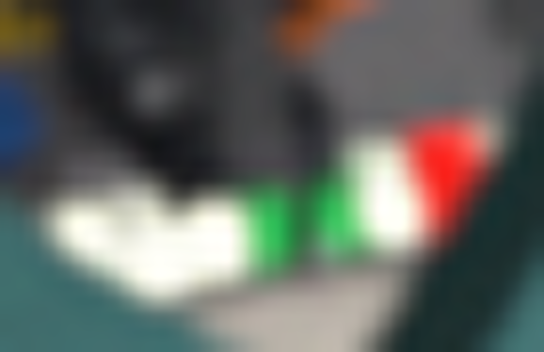

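View pics/scene8o.png

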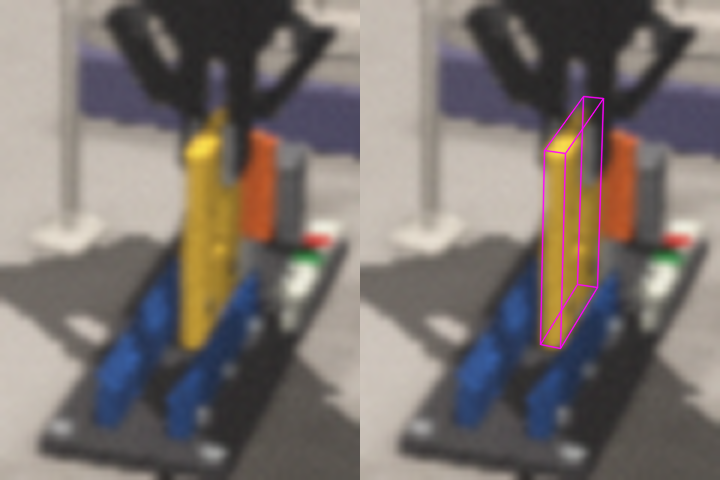

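The pointer is now at about column 446.5, against the band middle of 446.65, and steady at about 10 N. I'll hold and hand in.

```bash
python3 - <<'E'
from h import *
ctrl.hold(4)
m=ctrl.read_camera('top')['image'];print(m[179,440:454,0].tolist(),m[179,440:454,1].tolist())
print(F(15),along(),ctrl.read_width()*85,ctrl.read_t())
s=ctrl.read_camera('scene')
for l in('dropper_bottle','screwdriver'):print(l,[(a['xy'],a['p']) for a in ctrl.place_of(s,l)[:1]])
ctrl.hand_in();print(ctrl.read_t())
E
```

```text
[252, 255, 248, 173, 80, 48, 39, 59, 76, 82, 140, 219, 244, 238] [252, 255, 248, 226, 202, 181, 124, 127, 182, 197, 212, 238, 248, 230]
[-9.9683597  -0.34817615  3.23227243] 0.055027594513897084 11.283338745339783 23.3583
dropper_bottle [([382.5, 239.7], 0.63)]
screwdriver [([384.7, 236.9], 0.68)]
the job is handed in; nothing more can be done
the job is handed in; nothing more can be done
```

The plate is pressed against the stop with the pointer in the middle of the green band, still gripped. I handed the job in at about 23.5 s, well under the 53 s limit. I gripped the plate by its top, raised it 18 mm off the hook and drew it clear. I then stood it upright in the channel and pushed it against the stop.

**Pointer:** in the last top picture it stood at about column 446.5, against a band middle of 446.65, so within about 0.5 mm. It never came near the red.

**Hold:** I held the final mark for about 5.5 s with the push steady at about 10 N and the plate still in the grip (about 11 mm between the pads).

**Checks that did not fully agree:**
- **Stop travel:** the force gives about 22.5 mm, the image about 23.5 mm and the arm's position about 25 mm. All are near the 24 mm target.
- **Upward force:** it rose to about 3 N during the push, so the plate's foot is probably touching the channel floor, which the task allows.
- **Bottle:** in the last scene picture the network put the dropper bottle at the screwdriver's place, which is a false report. In earlier pictures up to the lift, the bottle stood where it began. I did not check it again by eye after the lift. The arm's path stayed clear of it, and no unexpected force showed at the points I checked.
- **Screwdriver:** it was reported within about 4 px of its first place.

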